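# Lock a welding base plate down with a T-toggle

### The job

Lock the base plate to its welding fixture: take the yellow-handled T-toggle out of its pipe holder, pass its crossbar down through the slot in the plate, give it a quarter turn so that the crossbar lies square across the slot underneath, and let go with the collar resting flat on the plate. Leave the red toggle alone in its holder.

Things in the scene. Friction and masses are not known exactly. Their poses are not given: they have to be found in the camera images.
- yellow_toggle_grip (a point): Centre of the yellow grip bar (44 long x, 14 thick y, 34 high) of a 96 mm steel T-toggle. Heights from its foot: crossbar 50x14 (parallel to the bar) 0-12, shank dia 14 to 36, collar dia 64 36-44, neck to 62, grip 62-96, centre 79. Its collar rests on a fixed pipe holder, 70 mm wide, 40 high; crossbar hidden inside: lift straight up 45 mm. x along bar, z up; half a turn is the same. 0.3 kg
- slot (a point): Centre of the slot, at the plate's top face. Slot 64 mm long (x) by 28 wide (y), right through a fixed 10 mm plate on green feet; top 55 mm above the table, 45 mm free space below. A grey tube post, dia 42, 85 high, stands 115 mm along +y. With the collar resting on the plate the yellow grip's centre is 43 mm above this point, the crossbar's top 14 mm below the plate, free to turn either way.
- red_toggle_grip (a point): Centre of the grip bar of a like toggle, red, a bystander in its own pipe holder, 140 mm or more from the yellow one; axes alike. A hammer and two bolts also lie on the far part of the table.
Things that resemble listed ones, but are neither listed nor needed, are in the scene too. Leave any orange or purple look-alike of the part that bears yellow_toggle_grip alone.

How it is judged:
By the outcome, as a careful person would: the job done as asked, in the order asked, and still so for the second after the job is handed in, with the robot touching nothing.
It also fails if it takes over 48 s, if anything falls off the work surface, if the arm or the gripper's body presses on something with over 40 N, if the wrist force passes 120 N, or if a joint passes its speed limit or range.

### The arm

A 7-joint arm with a two-finger parallel gripper is mounted at the origin on the work surface. World frame = base frame: x ahead of the robot, y to its left, z up, the work surface at z = 0. Lengths are in mm, angles in degrees, forces in N, time in s.
With the tool pointing down it reaches from about 400 to 850 mm from the base axis. Payload 10.4 kg.
Tool frame: the origin (TCP) lies at the very end of the fingers, on their centre line; the grasp point (between the pads) lies 19 mm behind it; z points along the fingers, y is the direction in which the jaws open and shut (so a half turn about z gives the same grasp; the last joint's range is limited). The gripper opens to 87 mm and grips with 3 to 60 N. Pads are 19 mm wide; open, the fingers measure 117 mm over their backs; the gripper's body (75 mm by 190 mm) begins 51 mm behind the grasp point.
Start: joints at [-78.3, 19.034, -3.707, 83.658, 1.238, 77.344, -5.071], TCP at [140.523, 609.02, 222.576] pointing down, gripper open.
Joint ranges: [-148.97, 148.97], [-28.65, 121.19], [-84.17, 76.75], [9.2, 138.47], [-72.65, 252.65], [3.7, 117.97], [-149.18, 149.18]. Speed limits (degrees/s): [127.2, 127.2, 159.86, 159.86, 180, 180, 180].

### API

Orientations are given as a 3x3 rotation matrix whose columns are the frame's x, y, z axes.
In Python, from bench import ctrl gives the robot as it stands.
- The arm moves only by the tool jog_arm, never from a script. Its argument "motion" is a list of rows, each a list of 3 entries, a list of its own where there are three numbers: the shift along the tool's x, y, z in cm, then the turn, a rotation vector about the tool's x, y, z in rad, then the closure in counts, from 0 (fully open) to 255 (shut). A call has 1 to 12 rows; each row is the pose to reach, as a shift and turn from the pose commanded when the call began, along the tool's axes at that moment; what a row does not reach only later rows make up. A row lasts 1/8 s, in which the tool goes at most 62.5 mm and 10.7 degrees, less where a joint would pass 70% of its speed; a pose out of reach is approached as far as the arm can. A call with a gripper value outside its range is refused whole. The fingers move at their own pace and stop on an object; the grip force is fixed at half the most. Time passes only in rows, so rows that repeat a pose let the fingers close. It gives the time, the measured TCP pose, the force and the opening at its end, in the units of the state.
- ctrl.state(): the state, without advancing time (a new reading comes with each control period).
- ctrl.get_image(name): name is "side" or "top"; returns the picture (384x512x3 uint8, blue, green, red); there is no depth.
- ctrl.camera_model(name): a dict with "fx", "fy", "cx", "cy" (pixels), "k1" (the pictures are not rectified: a ray, as slopes to the right and down, at radius r is drawn at 1 + k1 r^2 times it, then the intrinsics apply), "eye" and "rotation" of the camera in the world. Camera axes: x right, y down, z forward; pixel columns grow to the right and rows downward; lengths in mm; the calibration is good to about 2 mm. A picture is of the moment at which its call begins. camera_model takes no time and is no camera call.
- ctrl.sign_off(): hands the job in, once; it reports no verdict.
The state is a dict: "t": time; "joint_positions": joint angles; "qvel": joint speeds; "joint_torque": joint torques, N m; "ee_pos": TCP position; "tcp_rot": TCP orientation; "contact_force": force on the tool from outside, world axes, zero at the start; "wrist_torque": the same for the moment, N m; "finger_gap": opening from 0.0 (shut) to 1.0 (fully open).
Only numpy, scipy, OpenCV 4.12 (cv2) and the standard library are available. Lean on these libraries where they do the work, as an engineer would, in place of code of your own. Each camera call takes 0.05 s, during which the arm holds its last target.

## Working session

There is one attempt and no reset: what is moved stays moved. The work goes in short steps, Python scripts to look and compute and a tool call to move; the robot and the scene stay as the last step left them, time stands still between calls to the robot, and variables do not carry over. Pictures are saved under pics/ and viewed, and the job is handed in when it is done.

Besides the shell and the picture viewer there is one more tool, called after ">>>" as a command line: name --argument value ..., lists and objects as JSON in quotes. jog_arm: Moves the arm, as the interface text tells. Its arguments: {"type":"object","properties":{"motion":{"type":"array"}},"required":["motion"]}

```bash
mkdir -p pics
python3 - <<'E'
from bench import ctrl
import cv2
for n in("side","top"):
    cv2.imwrite(f"pics/{n}0.png",ctrl.get_image(n)); print(n,ctrl.camera_model(n))
s=ctrl.state()
for k in("t","ee_pos","tcp_rot","finger_gap","contact_force","joint_positions"):print(k,s[k])
E
```

```text
side {'fx': 348.8748872873937, 'fy': 348.8748872873937, 'cx': 259.93779915505434, 'cy': 193.24197148444918, 'k1': 0.028845157853463477, 'eye': array([ 390.69050529, -567.66131752,  448.72682669]), 'rotation': array([[ 0.96765513, -0.14293901,  0.20787495],
       [-0.2521606 , -0.52301614,  0.81416777],
       [-0.00765438, -0.84025148, -0.54214284]])}
top {'fx': 486.03890613564, 'fy': 486.03890613564, 'cx': 251.43556826777072, 'cy': 190.98337434513263, 'k1': -0.0732423478906718, 'eye': array([ 298.59967756,  -25.35960966, 1096.9803493 ]), 'rotation': array([[-8.12186225e-03, -9.78567131e-01,  2.05767841e-01],
       [-9.99963664e-01,  8.48089251e-03,  8.62892463e-04],
       [-2.58949315e-03, -2.05753356e-01, -9.78600455e-01]])}
t 0.1
ee_pos [140.49011743 608.6547598  221.85426559]
tcp_rot [[-9.74382424e-01  2.24897418e-01 -2.07570252e-04]
 [ 2.24897502e-01  9.74381647e-01 -1.23280444e-03]
 [-7.50018918e-05 -1.24790501e-03 -9.99999219e-01]]
finger_gap 0.9963565870033623
contact_force [-0.23854793  0.01073137  0.17442587]
joint_positions [-78.30050166  19.06731218  -3.7043025   83.7000499    1.23774086
  77.34408845  -5.07167743]
```

```bash
ls -la .
```

```text
total 12
drwxr-xr-x  3 agent agent 4096 Dec  7 14:05 .
drwxr-xr-x 23 root  root  4096 Dec  7 14:05 ..
drwxr-xr-x  2 agent agent 4096 Dec  7 14:05 pics
```

View pics/top0.png

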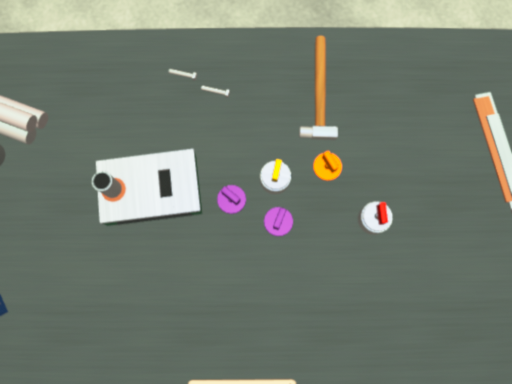

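View pics/side0.png

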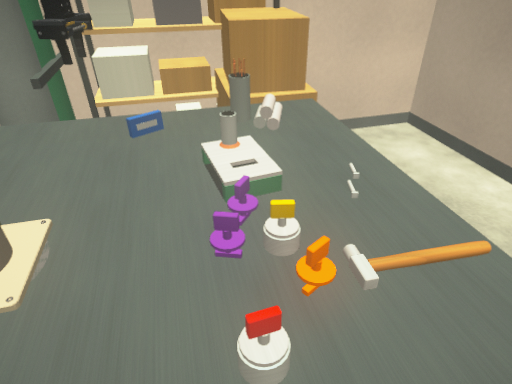

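```bash
cat > h.py <<'E'
import numpy as np,cv2
from bench import ctrl
def ray(n,u,v):
    c=ctrl.camera_model(n)
    d=np.array([(u-c['cx'])/c['fx'],(v-c['cy'])/c['fy']]);s=d.copy()
    for _ in range(30): s=d/(1+c['k1']*(s@s))
    return np.array(c['eye']),np.array(c['rotation'])@np.array([s[0],s[1],1])
def onz(n,u,v,z):
    e,d=ray(n,u,v); return e+d*(z-e[2])/d[2]
def proj(n,p):
    c=ctrl.camera_model(n); q=np.array(c['rotation']).T@(np.array(p)-c['eye']); s=q[:2]/q[2]; s=s*(1+c['k1']*(s@s))
    return s*c['fx']+[c['cx'],c['cy']]
def tri(a,b):
    (e1,d1),(e2,d2)=a,b
    A=np.stack([d1,-d2],1);t=np.linalg.lstsq(A,e2-e1,rcond=None)[0]
    p,q=e1+d1*t[0],e2+d2*t[1]; return (p+q)/2,np.linalg.norm(p-q)
def crop(im,x0,y0,x1,y1,k,name):
    cv2.imwrite(name,cv2.resize(im[y0:y1,x0:x1],None,fx=k,fy=k,interpolation=cv2.INTER_NEAREST))
E
python3 - <<'E'
from h import *
t=cv2.imread('pics/top0.png');s=cv2.imread('pics/side0.png')
crop(t,90,140,350,245,3,'pics/t1.png')
crop(s,190,130,340,270,4,'pics/s1.png')
for n,im in(("top",t),("side",s)):
    h=cv2.cvtColor(im,cv2.COLOR_BGR2HSV)
    m=cv2.inRange(h,(22,150,100),(35,255,255))
    k,l,st,c=cv2.connectedComponentsWithStats(m)
    for i in range(1,k):
        if st[i,4]>15:
            r=cv2.minAreaRect(np.argwhere(l==i)[:,::-1].astype(np.float32)); print(n,st[i],c[i],r, cv2.boxPoints(r).round(1).tolist())
    m=cv2.inRange(h,(0,0,0),(180,255,50))
    k,l,st,c=cv2.connectedComponentsWithStats(m[130:225,90:290] )
    for i in range(1,k):
        if 15<st[i,4]<2000:
            r=cv2.minAreaRect((np.argwhere(l==i)[:,::-1]+[90,130]).astype(np.float32)); print(n,'dark',st[i],c[i]+[90,130],r)
E
```

```text
top [327 154   8  13  19] [330.73684211 160.21052632] ((330.58990478515625, 159.94383239746094), (13.885972023010254, 1.2719974517822266), 57.9946174621582) [[326.3999938964844, 154.39999389648438], [327.3999938964844, 153.6999969482422], [334.79998779296875, 165.5], [333.70001220703125, 166.1999969482422]]
top [315 157  25  22 206] [323.11650485 169.84951456] ((324.9117736816406, 169.64707946777344), (25.210289001464844, 15.60637092590332), 30.963754653930664) [[310.1000061035156, 169.89999389648438], [318.1000061035156, 156.5], [339.70001220703125, 169.39999389648438], [331.70001220703125, 182.8000030517578]]
top [273 159   9  22 112] [276.50892857 168.99107143] ((276.48779296875, 169.3902587890625), (5.308071136474609, 21.791027069091797), 12.094757080078125) [[271.6000061035156, 179.5], [276.20001220703125, 158.1999969482422], [281.3999938964844, 159.3000030517578], [276.79998779296875, 180.60000610351562]]
side [270 200  25  18 418] [282.08133971 208.14354067] ((282.0, 208.5), (17.0, 24.0), 90.0) [[270.0, 200.0], [294.0, 200.0], [294.0, 217.0], [270.0, 217.0]]
```

View pics/t1.png

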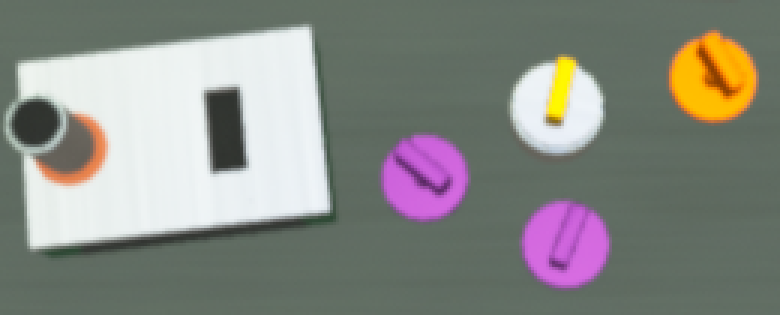

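View pics/s1.png

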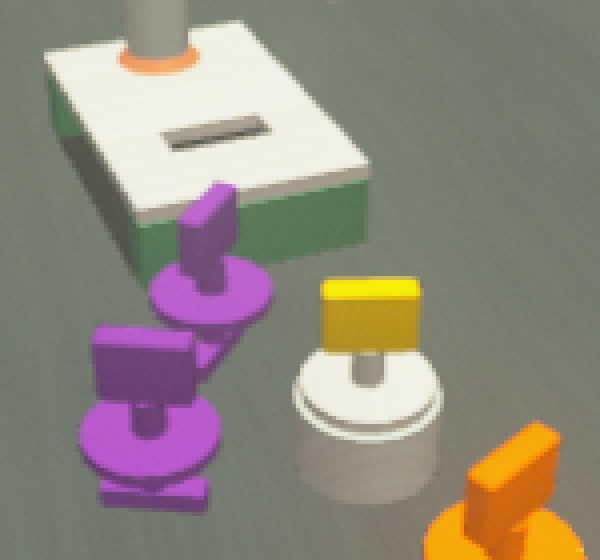

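```bash
cat > m.py <<'E'
from h import *
def measure(tp='pics/top0.png',sp='pics/side0.png'):
    t=cv2.imread(tp);s=cv2.imread(sp)
    g=cv2.cvtColor(t,cv2.COLOR_BGR2GRAY)
    # slot: dark inside plate, subpixel via upsample+threshold at midpoint
    k=8
    G=cv2.resize(g[160:208,148:184],None,fx=k,fy=k,interpolation=cv2.INTER_CUBIC)
    cs,_=cv2.findContours((G<125).astype(np.uint8),cv2.RETR_EXTERNAL,cv2.CHAIN_APPROX_NONE)
    c=max(cs,key=cv2.contourArea); pts=(c[:,0,:]+.5)/k-.5+[148,160]
    w=np.array([onz('top',*p,55) for p in pts])[:,:2].astype(np.float32)
    r=cv2.minAreaRect(w); print('slot top',r,w.mean(0))
    b=cv2.boxPoints(r);print(b.round(1).tolist())
    # yellow top-view bright face
    h=cv2.cvtColor(t,cv2.COLOR_BGR2HSV)
    H=cv2.resize(t[150:190,260:292],None,fx=k,fy=k,interpolation=cv2.INTER_CUBIC);H=cv2.cvtColor(H,cv2.COLOR_BGR2HSV)
    m=((H[...,0]>20)&(H[...,0]<36)&(H[...,1]>130)&(H[...,2]>190)).astype(np.uint8)
    cs,_=cv2.findContours(m,cv2.RETR_EXTERNAL,cv2.CHAIN_APPROX_NONE);c=max(cs,key=cv2.contourArea)
    w=np.array([onz('top',*p,100) for p in (c[:,0,:]+.5)/k-.5+[260,150]])[:,:2].astype(np.float32)
    r=cv2.minAreaRect(w);print('yel top',r)
    b=cv2.boxPoints(r);print(b.round(1).tolist())
    # collar
    cv_=cv2.inRange(h,(0,0,140),(180,70,255))[155:200,255:300]
    cs,_=cv2.findContours(cv_,cv2.RETR_EXTERNAL,cv2.CHAIN_APPROX_NONE);c=max(cs,key=cv2.contourArea)
    hu=cv2.convexHull(c);w=np.array([onz('top',*p,48) for p in hu[:,0,:]+[255,155]])[:,:2].astype(np.float32)
    print('collar circ',cv2.minEnclosingCircle(w))
    # side: yellow
    h=cv2.cvtColor(s,cv2.COLOR_BGR2HSV)
    m=cv2.inRange(h,(20,130,70),(35,255,255))[190:230,260:300];print('side yel centroid',np.argwhere(m>0).mean(0)[::-1]+[260,190])
    H=cv2.cvtColor(cv2.resize(s[190:230,260:304],None,fx=k,fy=k,interpolation=cv2.INTER_CUBIC),cv2.COLOR_BGR2HSV)
    m=((H[...,0]>20)&(H[...,0]<36)&(H[...,1]>130)&(H[...,2]>225)).astype(np.uint8)
    cs,_=cv2.findContours(m,cv2.RETR_EXTERNAL,cv2.CHAIN_APPROX_NONE);c=max(cs,key=cv2.contourArea)
    w=np.array([onz('side',*p,100) for p in (c[:,0,:]+.5)/k-.5+[260,190]])[:,:2].astype(np.float32)
    r=cv2.minAreaRect(w);print('yel side top',r);print(cv2.boxPoints(r).round(1).tolist())
    # side slot corners (4x crop hand-read)
    for u,v in((162,131),(264,115),(271,129),(170,148)):
        print('slot side corner',onz('side',(u+.5)/4-.5+190,(v+.5)/4-.5+130,55).round(1)[:2])
    return
if __name__=='__main__': measure()
E
python3 m.py
```

```text
slot top ((537.891845703125, 166.52108764648438), (60.71198272705078, 25.011844635009766), 6.755433082580566) [537.8032  166.55727]
[[506.29998779296875, 175.39999389648438], [509.20001220703125, 150.5], [569.5, 157.6999969482422], [566.5999755859375, 182.5]]
yel top ((556.0473022460938, -77.45867919921875), (13.912641525268555, 45.242156982421875), 75.46896362304688)
[[532.4000244140625, -78.5], [576.2000122070312, -89.9000015258789], [579.7000122070312, -76.4000015258789], [535.9000244140625, -65.0]]
collar circ ((554.3534545898438, -77.48023223876953), 35.806983947753906)
side yel centroid [282.16441441 208.12612613]
yel side top ((555.4405517578125, -81.07131958007812), (15.003961563110352, 42.55884552001953), 76.42061614990234)
[[533.0, -83.4000015258789], [574.4000244140625, -93.4000015258789], [577.9000244140625, -78.80000305175781], [536.5, -68.80000305175781]]
slot side corner [506.9 175.6]
slot side corner [571.4 179.7]
slot side corner [571.  160.6]
slot side corner [507.5 153.2]
```

Run:
```python
from h import *
import cv2
for nm,u,v in(("pur1",232,198.5),("pur2",278.7,221.5),("orange",328,166)): print(nm,onz('top',u,v,44).round(0))
for nm,u,v in(("posttop",102.2,181.5),):
  for z in(85,140):print(nm,z,onz('top',u,v,z).round(0))
print('postbase',onz('side',229.5,146,55).round(0))
print('posttop side',[(z,onz('side',228.5,113.5,z).round(0)) for z in(85,140)])
R=np.array(ctrl.state()['tcp_rot']);p=np.array(ctrl.state()['ee_pos'])
print(R.T@(np.array([555.5,-78.5,190])-p))
```

```text
pur1 [503.  19.  44.]
pur2 [451. -83.  44.]
orange [ 576. -197.   44.]
posttop 85 [535. 297.  85.]
posttop 140 [522. 279. 140.]
postbase [522. 267.  55.]
posttop side [(85, array([550., 427.,  85.])), (140, array([526., 276., 140.]))]
[-558.91533498 -576.17658426   32.61522443]
```

>>> jog_arm --motion '[[[-2,-2,0],[0,0,0],0],[[-6,-6,0],[0,0,0],0],[[-10,-10.3,0],[0,0,0],0],[[-14,-14.5,0],[0,0,0],0],[[-18,-18.6,0],[0,0,0],0],[[-22,-22.7,0],[0,0,0],0],[[-26,-26.8,0],[0,0,0],0],[[-30,-31,0],[0,0,0],0],[[-34,-35,0],[0,0,0],0],[[-38,-39.2,0],[0,0,0],0],[[-42,-43.3,0],[0,0,0],0],[[-46,-47.4,0],[0,0,0.026],0]]'

```text
t: 1.6
ee_pos: [482.7, 42.0, 222.5]
tcp_rot: [[-0.968, 0.25, 0.0], [0.25, 0.968, 0.0], [-0.0, 0.0, -1.0]]
contact_force: [0.5, 0.7, 0.2]
finger_gap: 0.998
```

>>> jog_arm --motion '[[[-3.5,-3.5,0],[0,0,0],0],[[-7,-7,0],[0,0,0],0],[[-9.5,-9.3,1],[0,0,0],0],[[-10.06,-9.84,3],[0,0,0],0],[[-10.06,-9.84,4.5],[0,0,0],0],[[-10.06,-9.84,4.5],[0,0,0],0],[[-10.06,-9.84,4.5],[0,0,0],0]]'

```text
t: 2.48
ee_pos: [555.0, -75.6, 178.0]
tcp_rot: [[-0.969, 0.249, 0.0], [0.249, 0.969, 0.001], [-0.0, 0.001, -1.0]]
contact_force: [-0.5, 0.7, -0.0]
finger_gap: 1.001
```

Run:
```python
from h import *
t=ctrl.get_image('top');s=ctrl.get_image('side')
cv2.imwrite('pics/top2.png',t);cv2.imwrite('pics/side2.png',s)
crop(s,220,110,350,270,3.7,'pics/s2.png')
st=ctrl.state();print(st['ee_pos'],st['joint_positions'],st['tcp_rot'])
print(proj('side',st['ee_pos']),proj('side',[555.5,-78.5,100]))
```

```text
[555.24404762 -76.03858528 178.28094998] [-30.14093981  14.18065221  38.94151059  99.00603435  -9.47470131
  70.06360278  86.75814881] [[-9.68472088e-01  2.49119089e-01  1.22215425e-03]
 [ 2.49119958e-01  9.68472439e-01  6.17302830e-04]
 [-1.02984078e-03  9.02303575e-04 -9.99999063e-01]]
[282.36008715 161.16693702] [281.71837229 200.88817159]
```

View pics/s2.png

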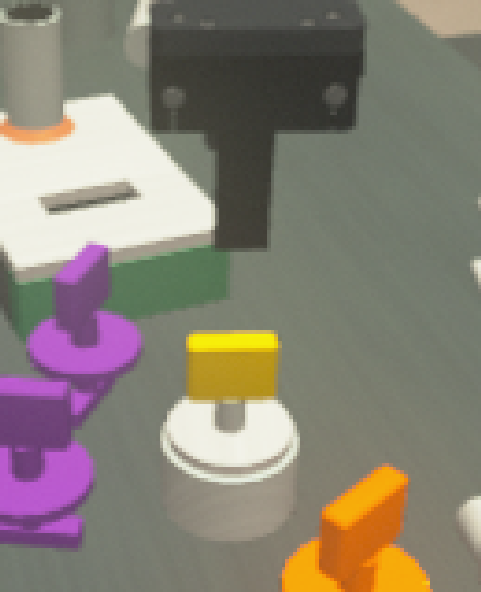

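Run:
```python
from h import *
st=ctrl.state();p=np.array(st['ee_pos']);R=np.array(st['tcp_rot'])
for sx in(-9.5,9.5): print(proj('side',p+R@[sx,-58.5,0]), proj('side',p+R@[sx,-44,0]))
print((np.array([215,248])/3.7+[220,110]),(np.array([269,248])/3.7+[220,110]))
b=np.array([np.cos(np.radians(-14.5)),np.sin(np.radians(-14.5)),0]);n=np.array([-b[1],b[0],0])
for x in(-22,22):
  for y in (-7,7): print(proj('side',np.array([555.5,-78.5,100])+b*x+n*y))
print('obs', [np.array(q)/3.7+[220,110] for q in((186,348),(190,332),(276,332),(279,348))])
print('need',R.T@(np.array([555.8,-78.5,69])-p))
```

```text
[290.78270354 178.98548783] [290.06387313 174.25535997]
[278.31462683 179.1008267 ] [277.87464679 174.36907864]
[278.10810811 177.02702703] [292.7027027  177.02702703]
[269.46498127 203.20281956]
[269.27183969 198.79604101]
[294.41024451 203.02185055]
[293.7485987 198.6165213]
obs [array([270.27027027, 204.05405405]), array([271.35135135, 199.72972973]), array([294.59459459, 199.72972973]), array([295.40540541, 204.05405405])]
need [ -1.03906991  -2.34391856 109.28000756]
```

>>> jog_arm --motion '[[[-0.1,-0.2,3],[0,0,0],0],[[-0.1,-0.2,6],[0,0,0],0],[[-0.1,-0.2,7],[0,0,0],0],[[-0.1,-0.2,7],[0,0,0],0],[[-0.1,-0.2,7],[0,0,0],0]]'

```text
t: 3.2
ee_pos: [556.2, -78.9, 108.8]
tcp_rot: [[-0.968, 0.25, 0.002], [0.25, 0.968, 0.0], [-0.002, 0.001, -1.0]]
contact_force: [0.1, 0.2, -0.3]
finger_gap: 1.002
```

>>> jog_arm --motion '[[[0,0,2],[0,0,0],0],[[0,0,3.5],[0,0,0],0],[[0,0,4],[0,0,0],0],[[0,0,4],[0,0,0],0],[[0,0,4],[0,0,0],255],[[0,0,4],[0,0,0],255],[[0,0,4],[0,0,0],255],[[0,0,4],[0,0,0],255],[[0,0,4],[0,0,0],255],[[0,0,4],[0,0,0],255],[[0,0,4],[0,0,0],255],[[0,0,4],[0,0,0],255]]'

```text
t: 4.7
ee_pos: [555.4, -78.8, 67.5]
tcp_rot: [[-0.968, 0.25, 0.0], [0.25, 0.968, 0.0], [0.0, 0.0, -1.0]]
contact_force: [1.4, 2.7, 0.4]
finger_gap: 0.173
```

>>> jog_arm --motion '[[[0,0,-0.5],[0,0,0],255],[[0,0,-1.5],[0,0,0],255],[[0,0,-2.5],[0,0,0],255],[[0,0,-4],[0,0,0],255],[[0,0,-5.5],[0,0,0],255],[[0,0,-7],[0,0,0],255],[[0,0,-9],[0,0,0],255],[[0,0,-11],[0,0,0],255],[[0,0,-11.5],[0,0,0],255],[[0,0,-11.5],[0,0,0],255],[[0,0,-11.5],[0,0,0],255]]'

```text
t: 6.08
ee_pos: [555.0, -78.8, 181.7]
tcp_rot: [[-0.968, 0.25, -0.001], [0.25, 0.968, 0.0], [0.001, -0.0, -1.0]]
contact_force: [0.4, -0.1, -2.6]
finger_gap: 0.162
```

Run:
```python
from h import *
s=ctrl.get_image('side')
cv2.imwrite('pics/side3.png',s)
crop(s,200,80,360,270,3,'pics/s3.png')
st=ctrl.state();print(st['ee_pos'],st['tcp_rot'],st['contact_force'],st['finger_gap'])
```

```text
[554.94629752 -78.84220763 181.71740648] [[-9.68205265e-01  2.50153330e-01 -1.36974451e-03]
 [ 2.50153602e-01  9.68206163e-01 -2.77990737e-05]
 [ 1.31924105e-03 -3.69561732e-04 -9.99999062e-01]] [-0.06403127 -0.16444292 -2.41819086] 0.15780433726511017
```

View pics/s3.png

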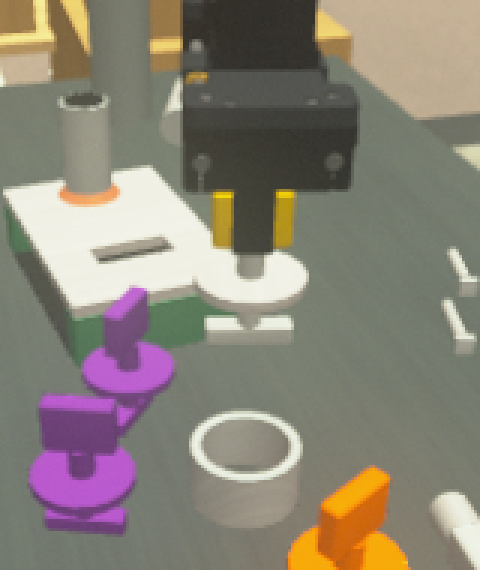

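>>> jog_arm --motion '[[[0.4,1.2,0],[0,0,0],255],[[1.1,3.4,0],[0,0,-0.03],255],[[2,6,0],[0,0,-0.08],255],[[3,9,0],[0,0,-0.13],255],[[4,12,0],[0,0,-0.18],255],[[5,15,0],[0,0,-0.23],255],[[6,18,0],[0,0,-0.28],255],[[6.8,20.5,0],[0,0,-0.33],255],[[7.4,22.2,0],[0,0,-0.36],255],[[7.8,23.3,0],[0,0,-0.37],255],[[7.8,23.3,0],[0,0,-0.37],255],[[7.8,23.3,0],[0,0,-0.37],255]]'

```text
t: 7.62
ee_pos: [538.4, 165.0, 182.6]
tcp_rot: [[-0.993, -0.115, 0.0], [-0.115, 0.993, -0.0], [-0.0, -0.0, -1.0]]
contact_force: [0.6, 0.3, -3.7]
finger_gap: 0.161
```

>>> jog_arm --motion '[[[0,0,1],[0,0,0],255],[[0,0,2.5],[0,0,0],255],[[0,0,4],[0,0,0],255],[[0,0,4.3],[0,0,0],255],[[0,0,4.3],[0,0,0],255],[[0,0,4.3],[0,0,0],255]]'

```text
t: 8.38
ee_pos: [538.5, 166.3, 140.0]
tcp_rot: [[-0.993, -0.117, 0.001], [-0.117, 0.993, 0.0], [-0.001, 0.0, -1.0]]
contact_force: [-0.5, 0.3, -3.0]
finger_gap: 0.158
```

Run:
```python
from h import *
s=ctrl.get_image('side');t=ctrl.get_image('top')
cv2.imwrite('pics/side4.png',s);cv2.imwrite('pics/top4.png',t)
crop(s,190,60,300,200,4,'pics/s4.png')
st=ctrl.state();print(st['ee_pos'],st['tcp_rot'],st['contact_force'],st['finger_gap'],st['joint_positions'])
```

```text
[538.48562893 166.34033628 140.02469534] [[-9.93136811e-01 -1.16955708e-01  7.98019683e-04]
 [-1.16955319e-01  9.93137042e-01  5.18471151e-04]
 [-8.53181068e-04  4.21580139e-04 -9.99999547e-01]] [ 0.5631806  -0.09584956 -3.28793368] 0.15624913438227517 [-45.58673013  15.56402143  27.89220829 100.64388623  -7.93221001
  65.68066455  81.42367732]
```

View pics/s4.png

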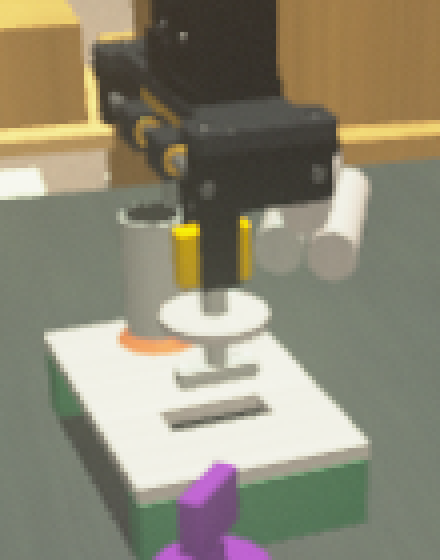

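Run:
```python
from h import *
st=ctrl.state();p=np.array(st['ee_pos']);R=np.array(st['tcp_rot']);p[2]=0
for sx in(25,-25):
    q=p+R@[sx,-7,0]; q[2]=76.5; print(((proj('side',q)-[190,60]+.5)*4).round(1))
print('obs foot bottom front edge: (177,387) (258,376)')
a=[onz('side',(u+.5)/4-.5+190,(v+.5)/4-.5+60,76.5)[:2].round(1) for u,v in((177,388),(258,377))];print(a, [(p+R@[sx,-7,0])[:2] for sx in(25,-25)])
b=[onz('side',(u+.5)/4-.5+190,(v+.5)/4-.5+60,55)[:2].round(1) for u,v in((162,411),(264,396),(271,410),(170,428))];print(b,np.mean(b,0))
```

```text
[179.3 392. ]
[259.3 377.6]
obs foot bottom front edge: (177,387) (258,376)
[array([514.3, 161.2]), array([563.7, 162.6])] [array([514.47589861, 156.46449401]), array([564.13273917, 162.31225995])]
[array([506.9, 175.6]), array([571. , 178.4]), array([570.6, 159.4]), array([507.5, 153.2])] [539.   166.65]
```

>>> jog_arm --motion '[[[0,0,0.8],[0,0,0],255],[[0,0,1.6],[0,0,0],255],[[0,0,2.4],[0,0,0],255],[[0,0,3.0],[0,0,0],255],[[0,0,3.0],[0,0,0],255]]'

```text
t: 9.1
ee_pos: [537.9, 166.1, 108.9]
tcp_rot: [[-0.993, -0.117, -0.001], [-0.117, 0.993, -0.0], [0.001, -0.0, -1.0]]
contact_force: [1.1, -0.2, -3.3]
finger_gap: 0.157
```

>>> jog_arm --motion '[[[0,0,0.7],[0,0,0],255],[[0,0,1.4],[0,0,0],255],[[0,0,2.0],[0,0,0],255],[[0,0,2.2],[0,0,0],255],[[0,0,2.2],[0,0,0],255],[[0,0,2.2],[0,0,0],255]]'

```text
t: 9.85
ee_pos: [538.4, 166.3, 87.8]
tcp_rot: [[-0.993, -0.117, 0.0], [-0.117, 0.993, 0.0], [-0.0, 0.0, -1.0]]
contact_force: [0.1, 0.0, -3.3]
finger_gap: 0.16
```

>>> jog_arm --motion '[[[0,0,0],[0,0,0.08],255],[[0,0,0],[0,0,0.22],255],[[0,0,0],[0,0,0.37],255],[[0,0,0],[0,0,0.52],255],[[0,0,0],[0,0,0.67],255],[[0,0,0],[0,0,0.82],255],[[0,0,0],[0,0,0.97],255],[[0,0,0],[0,0,1.12],255],[[0,0,0],[0,0,1.27],255],[[0,0,0],[0,0,1.42],255],[[0,0,0],[0,0,1.53],255],[[0,0,0],[0,0,1.571],255]]'

```text
t: 11.35
ee_pos: [538.2, 166.4, 87.7]
tcp_rot: [[-0.116, 0.993, 0.0], [0.993, 0.116, 0.0], [0.0, 0.0, -1.0]]
contact_force: [-0.3, -0.4, -3.0]
finger_gap: 0.159
```

>>> jog_arm --motion '[[[0,0,0.1],[0,0,0],255],[[0,0,0.2],[0,0,0],255],[[0,0,0.3],[0,0,0],255],[[0,0,0.4],[0,0,0],255],[[0,0,0.4],[0,0,0],255]]'

```text
t: 11.98
ee_pos: [538.2, 166.2, 83.4]
tcp_rot: [[-0.117, 0.993, -0.0], [0.993, 0.117, 0.0], [0.0, -0.0, -1.0]]
contact_force: [-0.8, -0.5, -2.4]
finger_gap: 0.158
```

Collar just about 1 mm above; creep down to contact.

>>> jog_arm --motion '[[[0,0,0.05],[0,0,0],255],[[0,0,0.1],[0,0,0],255],[[0,0,0.1],[0,0,0],255]]'

```text
t: 12.35
ee_pos: [538.2, 166.2, 82.6]
tcp_rot: [[-0.117, 0.993, 0.0], [0.993, 0.117, 0.0], [0.0, 0.0, -1.0]]
contact_force: [-0.4, 0.0, -1.9]
finger_gap: 0.162
```

>>> jog_arm --motion '[[[0,0,0.05],[0,0,0],255],[[0,0,0.1],[0,0,0],255],[[0,0,0.1],[0,0,0],255]]'

```text
t: 12.72
ee_pos: [538.3, 166.2, 82.5]
tcp_rot: [[-0.117, 0.993, -0.0], [0.993, 0.117, 0.001], [0.001, -0.0, -1.0]]
contact_force: [-5.7, -1.6, 11.4]
finger_gap: 0.157
```

Run:
```python
from h import *
s=ctrl.get_image('side');t=ctrl.get_image('top')
crop(s,190,60,300,200,4,'pics/s5.png')
st=ctrl.state();print(st['ee_pos'],st['contact_force'],st['wrist_torque'])
```

```text
[538.2452405  166.224176    82.50764165] [-6.4468326  -1.39402327  9.82703922] [-0.4620324   1.35444804  0.00681145]
```

View pics/s5.png

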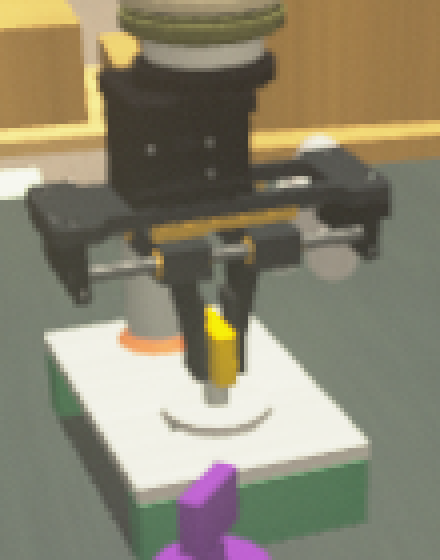

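>>> jog_arm --motion '[[[0,0,-0.07],[0,0,0],255],[[0,0,-0.07],[0,0,0],255],[[0,0,-0.07],[0,0,0],190],[[0,0,-0.07],[0,0,0],120],[[0,0,-0.07],[0,0,0],50],[[0,0,-0.07],[0,0,0],0],[[0,0,-0.07],[0,0,0],0],[[0,0,-0.07],[0,0,0],0],[[0,0,-0.07],[0,0,0],0]]'

```text
t: 13.95
ee_pos: [538.2, 166.2, 82.2]
tcp_rot: [[-0.117, 0.993, 0.0], [0.993, 0.117, 0.0], [0.0, 0.0, -1.0]]
contact_force: [-0.6, -0.2, -0.2]
finger_gap: 0.854
```

>>> jog_arm --motion '[[[0,0,-1],[0,0,0],0],[[0,0,-3],[0,0,0],0],[[0,0,-6],[0,0,0],0],[[0,0,-10],[0,0,0],0],[[0,0,-14],[0,0,0],0],[[4,-4,-16],[0,0,0],0],[[0,-10,-16],[0,0,0],0],[[-6,-12,-16],[0,0,0],0],[[-12,-12,-16],[0,0,0],0],[[-16,-12,-16],[0,0,0],0],[[-20,-12,-16],[0,0,0],0],[[-20,-12,-16],[0,0,0],0]]'

```text
t: 15.45
ee_pos: [442.6, -49.8, 243.2]
tcp_rot: [[-0.11, 0.994, 0.001], [0.994, 0.11, 0.002], [0.002, 0.001, -1.0]]
contact_force: [-0.4, 0.3, 0.2]
finger_gap: 1.004
```

Run:
```python
from h import *
s=ctrl.get_image('side');t=ctrl.get_image('top')
cv2.imwrite('pics/side6.png',s);cv2.imwrite('pics/top6.png',t)
a=cv2.resize(s[100:200,190:290],None,fx=4,fy=4);b=cv2.resize(t[140:240,90:190],None,fx=4,fy=4)
cv2.imwrite('pics/c6.png',np.hstack([a,b]))
st=ctrl.state();print(st['t'],st['ee_pos'],st['contact_force'],st['qvel'])
```

```text
15.55 [442.45592525 -46.45417943 242.84882739] [ 0.5351225  -0.10536323 -0.6603305 ] [-0.62177547  0.87165267 -1.56255273  0.57618106 -0.24104899 -0.33196189
  0.04792339]
```

View pics/c6.png

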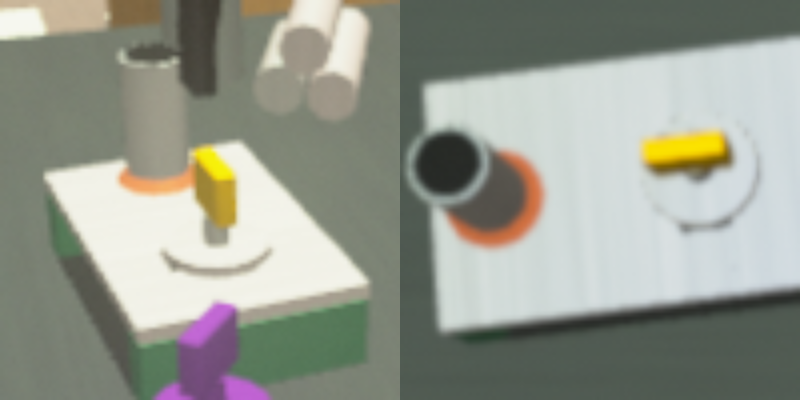

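View pics/top6.png

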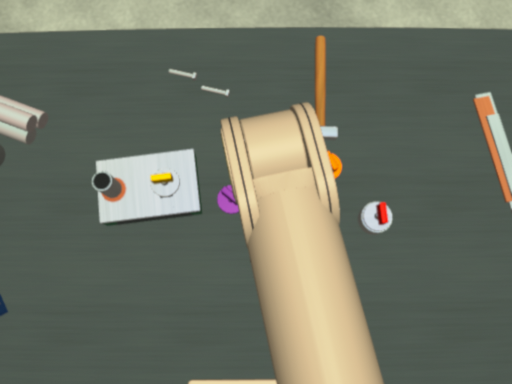

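Run:
```python
from h import *
t=cv2.imread('pics/top6.png');s=cv2.imread('pics/side6.png');k=8
def box(im,n,x0,y0,x1,y1,z,vmin):
    H=cv2.cvtColor(cv2.resize(im[y0:y1,x0:x1],None,fx=k,fy=k,interpolation=cv2.INTER_CUBIC),cv2.COLOR_BGR2HSV)
    m=((H[...,0]>18)&(H[...,0]<36)&(H[...,1]>130)&(H[...,2]>vmin)).astype(np.uint8)
    c=max(cv2.findContours(m,cv2.RETR_EXTERNAL,cv2.CHAIN_APPROX_NONE)[0],key=cv2.contourArea)
    w=np.array([onz(n,*p,z) for p in (c[:,0,:]+.5)/k-.5+[x0,y0]])[:,:2].astype(np.float32)
    print(n,cv2.minAreaRect(w))
box(t,'top',145,165,180,190,115,215)
box(s,'side',232,130,256,160,115,225)
```

```text
top ((538.1436157226562, 165.2451171875), (11.860821723937988, 42.157039642333984), 6.887721061706543)
side ((537.1122436523438, 161.30679321289062), (13.413248062133789, 46.984771728515625), 7.007804870605469)
```

Run:
```python
from bench import ctrl
print(ctrl.sign_off())
```

```text
the job is handed in; nothing more can be done
None
```

The yellow toggle is locked in the plate. I lifted it straight out of its pipe holder and lowered the crossbar through the slot. I then gave it a quarter turn, set the collar down on the plate, released it and moved the arm away. I handed the job in at about 15.6 s.

**Position and angle:** in the last pictures the grip bar runs at about 96.9°, against a slot at about 6.8°, so it is square across the slot. The top view puts the grip centre at (538, 165), within about 2 mm of the measured slot centre. The side view reads about 4 mm lower in y, the same offset it showed before the grasp.

**Seating:** the force jumped to about 11 N as the collar touched, at the tool height expected for it resting on the plate. The collar looks flat in both views. I could not see the crossbar under the plate, so its position is inferred from the grip bar, which is parallel to it.

**Other objects:** the red toggle still stands in its holder as before. I saw no change in the orange toggle or the nearer purple one, though the arm partly covers the orange one in the last top view. The other purple toggle was hidden behind the arm there, and I did not recheck it in the last side picture. The path kept clear of all of them.

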